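Load a reel on the tape dispenser's swing-out arm

TASK

Get the hand-crank tape dispenser ready with the blue reel. First take the reel arm by its upturned red end, lift it out of its parking slot, swing it round to face the front of the dispenser and let it drop fully home in the green loading notch; then take the blue reel from the rack and hang it by its centre hole on the arm, between the shoulder and the red end, and let it hang still. Leave the arm locked in the notch, and do not disturb the other reels or the parts lying about.

Things in the scene. Friction and masses are not known exactly. Their poses are not given: they have to be found in the camera images.
- dispenser: Hand-crank tape dispenser of cast aluminium, fixed: base 200 x 300 x 16 mm, upright web 115 mm high, sprocket and tape track in front, crank behind. Origin on the table under the web, half-way along it. Its -x axis points to its front (roughly to the robot), +y to its left end where the arm's post stands, 80 mm from the origin. The base reaches 140 mm in front of the origin, 60 mm behind.
- pivot (a point): Fixed point on the vertical axis of the swivel post, at the height of the arm's bar when dropped home (165 mm above the table). Axes as the dispenser's; it does not turn with the arm.
- notch (a point): Fixed point in the loading notch, 31 mm in front of the post axis, at the foot of the notch. The notch (10 mm wide, green cheeks) and a wide plain parking slot are cut in a crown ring 76 mm across on the post. The crown's wall is 14 mm high: the key under the arm passes over it when the arm is lifted 16 to 24 mm.
- reel_arm (a joint): Angle of the reel arm about the post, rad: 0 = facing the dispenser's front (its -x), over the green notch; grows anticlockwise from above; range -0.5 to 1.9. Parked at 1.3 to 1.7, folded over the dispenser (1.57 = along its -y). Light friction (0.05 N m); stays where left. The notch's 45 degree cheeks catch the key within about 0.15 rad of 0 and centre it within 0.04 as it drops.
- collar (a joint): Lift of the arm on its post, m: 0 = dropped fully home in notch or slot, up to 0.028; about 0.012 when the key stands on the wall. It drops by its own weight (0.36 kg).
- end_knob (a point): Middle of the arm's upturned end, an upright round red grip 18 mm in diameter, 27 mm high, 140 mm out from the post axis; this point lies 17 mm above the bar's axis, 13 mm below the grip's top. Moves with the arm; its -x axis points outward along the arm. Pinch it from above; it can turn between the fingers.
- hang_bar (a point): Middle of the arm's hanging length, on the axis of its bar (square steel, 10 x 10 mm), 94 mm out from the post axis; -x points outward along the arm. A shoulder disc (32 mm across, outer face 56 mm from the post axis) and the red end (inner side 131 mm from it, top 30 mm above the bar's axis) bound this length; the reel's hole must pass over the red end.
- blue_reel_center (a point): Centre of the blue reel: full plastic reel, blue side plates, 177 mm in diameter, 16 mm wide, centre hole 60 mm, about 0.25 kg, loose. Its x axis is the axis of the hole. It stands upright in one of the rack's three slots, top of rim 88 mm above this point. Grip the top of the rim across the 16 mm. Hanging on the bar, its centre lies 25 mm below the bar's axis.
- white_reel_center (a point): Centre of the white reel, same size, upright in another slot of the rack (its top 183 mm above the table, 48 mm clear between neighbouring reels). Leave in place.
- yellow_reel_center (a point): Centre of the yellow reel, same size, upright in another slot of the rack (its top 183 mm above the table, 48 mm clear between neighbouring reels). Leave in place.
- reel_rack: Grey sheet steel reel rack, fixed, 210 (x) x 180 (y) x 62 mm; three slots 64 mm apart along its x axis, each 19 mm wide with side plates 60 mm high (110 mm long) and end walls 62 mm high; slot floor 6 mm above the table. Origin at the centre of its underside.
- socket_mid (a point): Middle of a cream tube socket on an 85 mm square steel plate, 29 mm high, loose. Leave alone.
- fuse_mid (a point): Middle of a glass fuse in a clip holder, 120 x 34 x 33 mm, loose. Leave alone.
- lug_mid (a point): Middle of a copper ground lug, 100 x 30 x 20 mm, loose. Leave alone.
- board_mid (a point): Middle of a brown phenolic terminal board, 100 x 160 x 16 mm, loose, lying flat. Leave alone.

How it is judged:
On the way, in this order (a step that is already met when the one before it is completed fails the run):
1. the arm is lifted out of its parking slot (value of joint collar above 0.012 m), for 0.1 s.
2. the arm faces the front and has dropped home in the green loading notch, with the blue reel not yet on it (value of joint reel_arm between -0.08 and 0.08 rad and value of joint collar below 0.004 m and horizontal distance between blue_reel_center and hang_bar above 0.12 m), for 0.2 s.
At the end, for the whole second after the job is handed in: Arm facing front (within 0.08 rad) and dropped home (lift under 4 mm); blue reel hanging still (under 0.1 m/s) on its bar: centre within 32 mm along the bar of the middle of the hanging length, 15 mm sideways, 18 to 34 mm below the bar axis, its axis within 0.3 rad of the bar (value of joint reel_arm between -0.08 and 0.08 rad and value of joint collar below 0.004 m and x of blue_reel_center in the frame of hang_bar between -0.032 and 0.032 m and y of blue_reel_center in the frame of hang_bar between -0.015 and 0.015 m and z of blue_reel_center in the frame of hang_bar between -0.034 and -0.018 m and angle between the x axis of blue_reel_center and the x axis of hang_bar, either way round below 0.3 rad and linear speed of blue_reel below 0.1 m/s); the robot touches nothing.
It fails at once if the white or yellow reel is disturbed (moved more than 25 mm) (distance of any of white_reel_center, yellow_reel_center from where it was at the start of the episode above 0.025 m).
It fails at once if a part lying about is disturbed (moved more than 25 mm) (distance of any of socket_mid, fuse_mid, lug_mid, board_mid from where it was at the start of the episode above 0.025 m).
It also fails if it takes over 72 s, if anything falls off the work surface, if the arm or the gripper's body presses on something with over 40 N, if the wrist force passes 120 N, or if a joint passes its speed limit or range.

ROBOT

A 7-joint arm with a two-finger parallel gripper is mounted at the origin on the work surface. World frame = base frame: x ahead of the robot, y to its left, z up, the work surface at z = 0. Lengths are in m, angles in rad, forces in N, time in s.
With the tool pointing down it reaches from about 0.4 to 0.875 m from the base axis. Payload 19.3 kg.
Tool frame: the origin (TCP) lies midway between the tips of the shut fingers; the grasp point (between the pads) lies 19 mm behind it; z points along the fingers, y is the direction in which the jaws open and shut (so a half turn about z gives the same grasp; the last joint's range is limited). The gripper opens to 85 mm and grips with 20 to 120 N. Pads are 22 mm wide; open, the fingers measure 114 mm over their backs; the gripper's body (76 mm by 85 mm) begins 54 mm behind the grasp point. The pads swing forward as they close: fully open they stand 13 mm farther back than shut.
Start: joints at [-1.174, 0.521, -0.036, 1.599, 0.021, 1.021, -0.113], TCP at [0.281, 0.558, 0.231] pointing down, gripper open.
Joint ranges: [-2.91, 2.91], [-0.3, 2.13], [-1.5, 1.42], [0.17, 2.43], [-1.26, 4.41], [0.16, 1.93], [-2.52, 2.52]. Speed limits (rad/s): [1.89, 1.89, 2.39, 2.39, 3.01, 3.01, 3.01].

INTERFACE

Orientations are given as [roll, pitch, yaw] about the fixed x, y, z axes, in that order (R = Rz(yaw) Ry(pitch) Rx(roll)).
In Python, from workcell import bot gives the robot as it stands.
- The arm moves only by the tool servo_tool, never from a script. Its argument "plan" is a list of rows, each a list of 5 numbers: the shift along the world's x, y, z in mm, then the turn about the world's z in rad, then the gripper's target within -1 to 1 (shut at 1, half-way at 0, fully open at -1). In form: [[tx, ty, tz, yaw, jaw], ...]. A call has exactly 10 rows; each row is the pose to reach, as a shift and turn from the pose commanded when the call began; what a row does not reach only later rows make up. A row lasts 1/12 s, in which the tool goes at most 41.7 mm and 7.16 degrees, less where a joint would pass 70% of its speed; a pose out of reach is approached as far as the arm can. A call with a gripper value outside its range is refused whole. The fingers move at their own pace and stop on an object; "squeeze" is the grip in N (left out, the last holds). Time passes only in rows, so rows that repeat a pose let the fingers close, or fill a call up. It gives the time, the measured TCP pose, the force and the opening at its end, in the units of the state.
- bot.observe(): the state, without advancing time (a new reading comes with each control period).
- bot.grab_frame(name): name is "scene" or "side" or "wrist"; returns the picture (400x640x3 uint8, blue, green, red); there is no depth.
- bot.calibration(name): a dict with "fx", "fy", "cx", "cy" (pixels), "T" (4x4, takes a point from camera to world coordinates). Camera axes: x right, y down, z forward; pixel columns grow to the right and rows downward; lengths in m; the calibration is good to about 2 mm. The wrist camera is an equidistant fisheye: a pixel r from the principal point sees the ray r / f radians off the axis. A picture is of the moment at which its call begins: read the wrist's pose just before it. calibration takes no time and is no camera call; for the wrist camera it gives the pose at the moment of the call.
- bot.job_done(): hands the job in, once; it reports no verdict.
The state is a dict: "clock": time; "qpos": joint angles; "qd": joint speeds; "joint_efforts": joint torques, N m; "position": TCP position; "tool_rot": TCP orientation; "force": force on the tool from outside, world axes, zero at the start; "moment": the same for the moment, N m; "grip_width": finger opening in m.
Only numpy, scipy, OpenCV 4.12 (cv2) and the standard library are available. Lean on these libraries where they do the work, as an engineer would, in place of code of your own. Each camera call takes 0.05 s, during which the arm holds its last target.

## Working session

There is one attempt and no reset: what is moved stays moved. The work goes in short steps, Python scripts to look and compute and a tool call to move; the robot and the scene stay as the last step left them, time stands still between calls to the robot, and variables do not carry over. Pictures are saved under pics/ and viewed, and the job is handed in when it is done.

Besides the shell and the picture viewer there is one more tool, called after ">>>" as name(argument=value, ...), one argument or row to a line, values as JSON. servo_tool: Moves the arm, as the interface text tells. Its arguments: {"type":"object","properties":{"plan":{"type":"array","items":{"type":"array","items":{"type":"number"}}},"squeeze":{"type":"number"}},"required":["plan"]}

```bash
ls; mkdir -p pics; cat > h.py <<'E'
import numpy as np, cv2
from workcell import bot
def snap(n,f):
    c=bot.calibration(n); im=np.array(bot.grab_frame(n)); cv2.imwrite('pics/'+f+'.png',im)
    np.savez('pics/'+f+'.npz',im=im,T=np.array(c['T']),k=[c['fx'],c['fy'],c['cx'],c['cy']]); return im
def load(f):
    d=np.load('pics/'+f+'.npz'); return d['im'],d['T'],d['k']
def ray(f,u,v):
    im,T,(fx,fy,cx,cy)=load(f)
    d=np.array([(u-cx)/fx,(v-cy)/fy,1.])
    if f.startswith('wrist'):
        a=np.array([(u-cx)/fx,(v-cy)/fy]); r=np.linalg.norm(a); d=np.r_[a/max(r,1e-9)*np.sin(r),np.cos(r)]
    return T[:3,3],T[:3,:3]@d
def atz(f,u,v,z):
    o,d=ray(f,u,v); return o+d*(z-o[2])/d[2]
def tri(*a):
    A=np.zeros((3,3));b=np.zeros(3)
    for f,u,v in a:
        o,d=ray(f,u,v); d=d/np.linalg.norm(d); P=np.eye(3)-np.outer(d,d); A+=P;b+=P@o
    x=np.linalg.solve(A,b)
    res=[]
    for f,u,v in a:
        o,d=ray(f,u,v); d=d/np.linalg.norm(d); res.append(np.linalg.norm((np.eye(3)-np.outer(d,d))@(x-o)))
    return x,res
def proj(f,p):
    im,T,(fx,fy,cx,cy)=load(f); q=T[:3,:3].T@(np.asarray(p)-T[:3,3])
    if f.startswith('wrist'):
        th=np.arctan2(np.hypot(q[0],q[1]),q[2]); n=q[:2]/np.hypot(q[0],q[1]); return cx+fx*th*n[0],cy+fy*th*n[1]
    return cx+fx*q[0]/q[2],cy+fy*q[1]/q[2]
E
python3 - <<'E'
from h import *
np.set_printoptions(precision=4,suppress=True)
s=bot.observe(); print(s)
for n in ['scene','side','wrist']:
    snap(n,n+'0'); c=bot.calibration(n); print(n,c['fx'],c['cx'],c['cy'],np.array(c['T']))
E
```

```text
pics
{'clock': 0.0, 'qpos': array([-1.1742,  0.522 , -0.0363,  1.6   ,  0.0212,  1.0211, -0.1128]), 'qd': array([ 0.001 ,  0.0005, -0.0001, -0.0002, -0.0003, -0.0016, -0.0003]), 'joint_efforts': array([ -0.0018, -92.7101,   1.9794, -36.9936,   0.0178,   0.0082,
         0.    ]), 'position': array([0.2812, 0.5578, 0.2307]), 'tool_rot': array([-3.1405,  0.0001,  2.6747]), 'force': array([0.3047, 0.3008, 0.3805]), 'moment': array([-0.041 ,  0.021 , -0.0144]), 'grip_width': 0.08549675428074874}
scene 476.22679434413004 315.42471257196024 206.4396559288022 [[-0.673   0.5855 -0.452   1.0924]
 [ 0.7396  0.5272 -0.4183  0.6499]
 [-0.0066 -0.6158 -0.7879  1.2319]
 [ 0.      0.      0.      1.    ]]
side 422.89462264718173 313.993178367605 195.23732125029093 [[ 0.9139 -0.2518  0.3185  0.1413]
 [-0.4059 -0.581   0.7055 -0.6921]
 [ 0.0074 -0.774  -0.6331  0.8254]
 [ 0.      0.      0.      1.    ]]
wrist 309.70691628693146 319.2899212141365 202.85915017689197 [[ 0.4521  0.856   0.2508  0.2176]
 [ 0.892  -0.4333 -0.1289  0.5906]
 [-0.0016  0.2819 -0.9594  0.3727]
 [ 0.      0.      0.      1.    ]]
```

View pics/scene0.png

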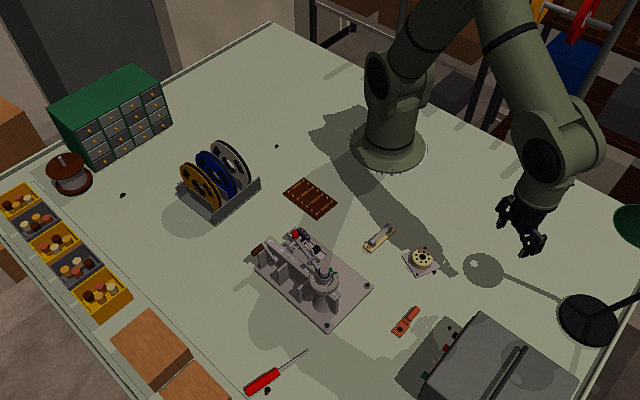

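View pics/side0.png

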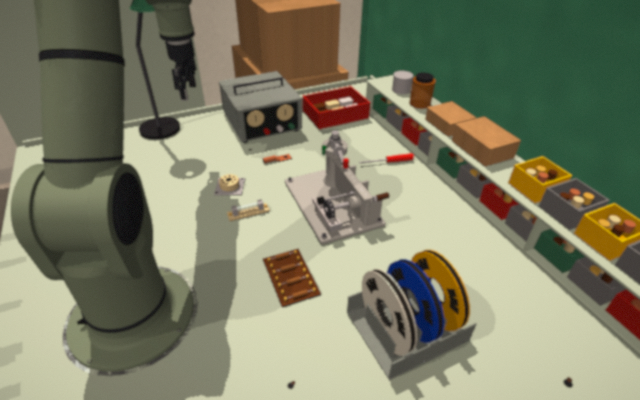

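View pics/wrist0.png

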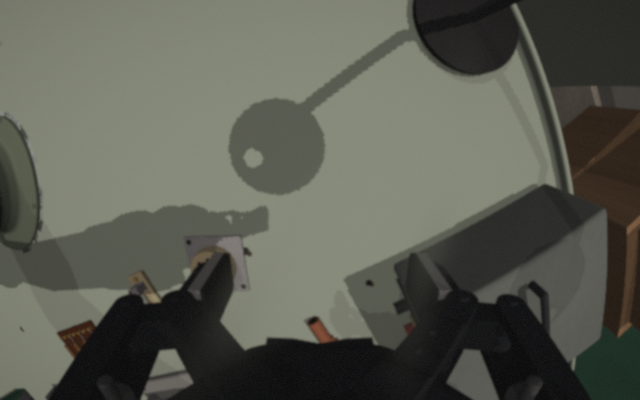

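```bash
python3 - <<'E'
from h import *
a=load('scene0')[0][215:340,240:390]; b=load('side0')[0][120:250,270:400]
cv2.imwrite('pics/z1.png',cv2.resize(a,None,fx=5,fy=4.8,interpolation=cv2.INTER_CUBIC)[:600])
cv2.imwrite('pics/z2.png',cv2.resize(b,None,fx=4.6,fy=4.6,interpolation=cv2.INTER_CUBIC))
for f in ['scene0','side0']:
    im=load(f)[0]; h=cv2.cvtColor(im,cv2.COLOR_BGR2HSV)
    for nm,m in [('red',((h[...,0]<8)|(h[...,0]>172))&(h[...,1]>150)&(h[...,2]>70)),('green',(h[...,0]>50)&(h[...,0]<85)&(h[...,1]>110)),('blue',(h[...,0]>105)&(h[...,0]<130)&(h[...,1]>130)),('yel',(h[...,0]>12)&(h[...,0]<28)&(h[...,1]>170)&(h[...,2]>90))]:
        n,l,s,c=cv2.connectedComponentsWithStats(m.astype(np.uint8))
        print(f,nm,[(tuple(s[i]),tuple(c[i].round(1))) for i in range(1,n) if s[i][4]>=6])
E
```

```text
scene0 red [((np.int32(571), np.int32(0), np.int32(24), np.int32(45), np.int32(306)), (np.float64(581.5), np.float64(16.5))), ((np.int32(590), np.int32(0), np.int32(11), np.int32(17), np.int32(57)), (np.float64(595.0), np.float64(6.9))), ((np.int32(580), np.int32(26), np.int32(6), np.int32(10), np.int32(17)), (np.float64(582.8), np.float64(30.0))), ((np.int32(14), np.int32(195), np.int32(3), np.int32(5), np.int32(8)), (np.float64(14.9), np.float64(197.5))), ((np.int32(17), np.int32(194), np.int32(5), np.int32(3), np.int32(7)), (np.float64(19.1), np.float64(194.6))), ((np.int32(292), np.int32(230), np.int32(6), np.int32(9), np.int32(40)), (np.float64(294.8), np.float64(233.8))), ((np.int32(40), np.int32(243), np.int32(7), np.int32(6), np.int32(14)), (np.float64(42.2), np.float64(244.7))), ((np.int32(44), np.int32(250), np.int32(6), np.int32(3), np.int32(9)), (np.float64(46.3), np.float64(251.0))), ((np.int32(77), np.int32(274), np.int32(4), np.int32(4), np.int32(7)), (np.float64(78.6), np.float64(275.7))), ((np.int32(100), np.int32(289), np.int32(5), np.int32(3), np.int32(7)), (np.flo
[... 10284 characters left out ...]
float64(266.5))), ((np.int32(591), np.int32(267), np.int32(8), np.int32(7), np.int32(38)), (np.float64(594.9), np.float64(269.6))), ((np.int32(287), np.int32(276), np.int32(13), np.int32(7), np.int32(49)), (np.float64(293.0), np.float64(279.6))), ((np.int32(459), np.int32(278), np.int32(4), np.int32(8), np.int32(8)), (np.float64(460.5), np.float64(281.5))), ((np.int32(463), np.int32(287), np.int32(3), np.int32(7), np.int32(7)), (np.float64(464.0), np.float64(290.0))), ((np.int32(294), np.int32(289), np.int32(12), np.int32(9), np.int32(51)), (np.float64(299.6), np.float64(293.2))), ((np.int32(466), np.int32(295), np.int32(2), np.int32(7), np.int32(7)), (np.float64(466.6), np.float64(298.0)))]
```

View pics/z1.png

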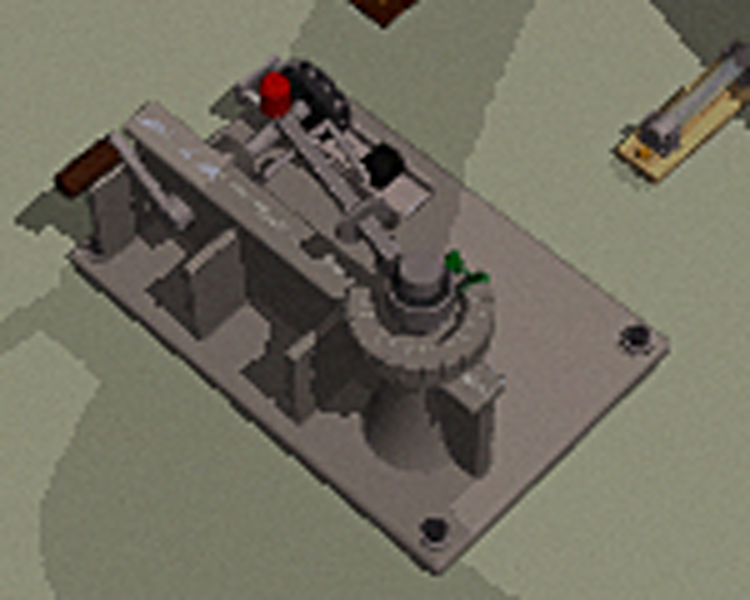

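View pics/z2.png

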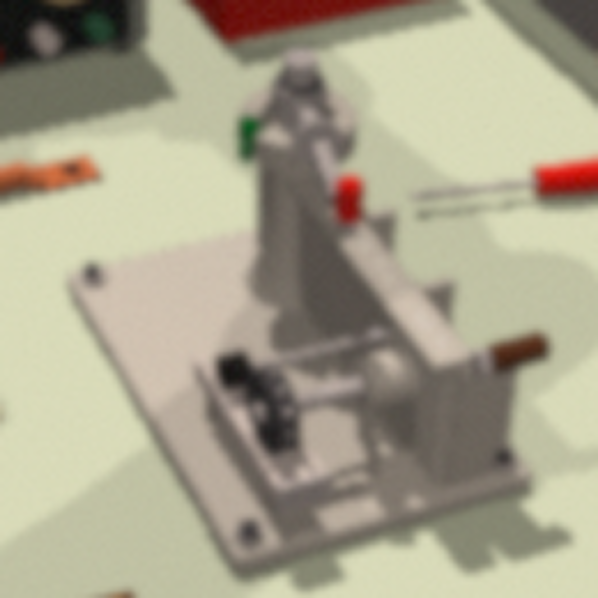

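```bash
python3 - <<'E'
from h import *
np.set_printoptions(precision=4,suppress=True)
k,r=tri(('scene0',294.8,233.8),('side0',345.3,162.9)); print('knob',k,r)
Z=lambda x,y:(240+x/5,215+y/4.8)
c=[atz('scene0',*Z(*p),.016) for p in [(667,345),(437,572),(72,252)]]; print(c)
for a,b in [(0,1),(1,2)]: print(np.linalg.norm(c[a]-c[b]),np.degrees(np.arctan2(*(c[b]-c[a])[1::-1])))
Y=lambda x,y:(270+x/4.6,120+y/4.6)
s=[atz('side0',*Y(*p),.016) for p in [(70,278),(240,570),(530,485)]]; print(s)
for a,b in [(0,1),(1,2)]: print(np.linalg.norm(s[a]-s[b]),np.degrees(np.arctan2(*(s[b]-s[a])[1::-1])))
# rims: rack etc
im=load('scene0')[0][120:240,150:290]; cv2.imwrite('pics/z3.png',cv2.resize(im,None,fx=5,fy=5,interpolation=cv2.INTER_CUBIC))
im=load('side0')[0][235:385,335:490]; cv2.imwrite('pics/z4.png',cv2.resize(im,None,fx=4,fy=4,interpolation=cv2.INTER_CUBIC))
E
```

```text
knob [0.5959 0.1146 0.1827] [np.float64(0.0002806068727200247), np.float64(0.0002806068727200893)]
[array([0.4998, 0.3241, 0.016 ]), array([0.6945, 0.3205, 0.016 ]), array([0.6842, 0.0245, 0.016 ])]
0.19473641398916783 -1.0778421298597773
0.29618002376911323 -91.99474884367565
[array([0.4951, 0.3133, 0.016 ]), array([0.4856, 0.0149, 0.016 ]), array([0.6765, 0.0095, 0.016 ])]
0.2985174801217068 -91.81383489199544
0.1910004278436711 -1.6327661340510042
```

View pics/z3.png

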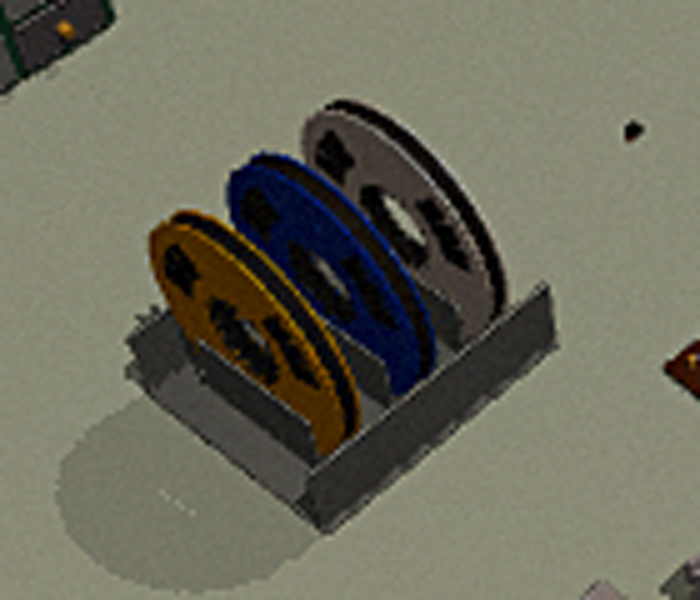

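View pics/z4.png

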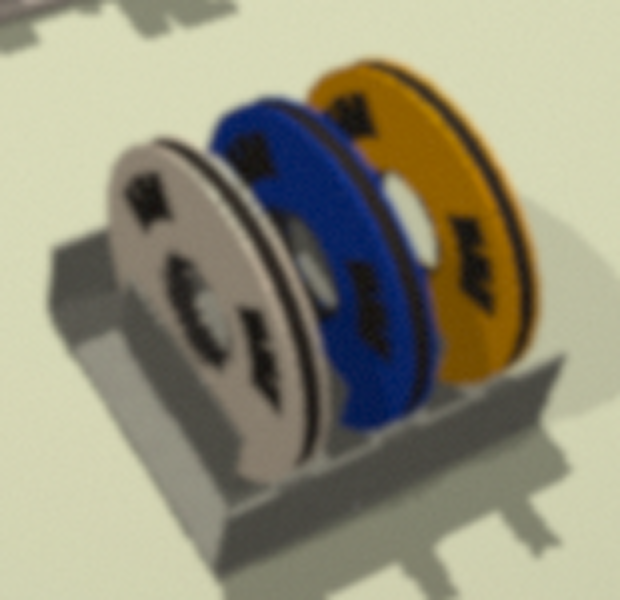

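>>> servo_tool(
  plan=[
    [10,-15,20,-0.1,-1],
    [35,-48,40,-0.2,-1],
    [64,-90,60,-0.32,-1],
    [93,-131,80,-0.44,-1],
    [122,-172,80,-0.56,-1],
    [151,-212,80,-0.68,-1],
    [180,-253,80,-0.8,-1],
    [209,-294,80,-0.92,-1],
    [238,-335,80,-1.04,-1],
    [260,-366,80,-1.15,-1],
  ],
)

```text
clock: 0.98
position: [0.5035, 0.2445, 0.3111]
tool_rot: [3.141, -0.0, 1.519]
force: [0.6, 0.4, 0.0]
grip_width: 0.0856
```

>>> servo_tool(
  plan=[
    [20,-28,0,-0.1,-1],
    [40,-56,0,-0.2,-1],
    [50,-70,0,-0.246,-1],
    [55,-77,0,-0.246,-1],
    [55,-77,0,-0.246,-1],
    [55,-77,0,-0.246,-1],
    [55,-77,0,-0.246,-1],
    [55,-77,0,-0.246,-1],
    [55,-77,0,-0.246,-1],
    [55,-77,0,-0.246,-1],
  ],
)

```text
clock: 1.82
position: [0.5575, 0.1701, 0.311]
tool_rot: [-3.141, -0.0, 1.28]
force: [1.1, -0.1, 0.1]
grip_width: 0.0858
```

```bash
python3 - <<'E'
from h import *
s=bot.observe(); print(s['clock'],s['position'],s['tool_rot'],s['qpos'],s['force'])
snap('wrist','wrist1'); print(bot.calibration('wrist')['T'])
E
```

```text
1.8167 [0.55747557 0.17010861 0.31103182] [-3.14147567e+00 -2.57862215e-04  1.28016997e+00] [-0.68542995  0.40268007  0.40426221  1.63084247 -0.17054115  1.14298083
 -0.52975391] [ 1.10585185 -0.05886091  0.13715769]
[[ 9.57292080e-01 -2.77357304e-01 -8.16382236e-02  5.78399368e-01]
 [-2.89122592e-01 -9.18352062e-01 -2.70254725e-01  2.38834989e-01]
 [-1.55090767e-05  2.82316163e-01 -9.59321419e-01  4.52854487e-01]
 [ 0.00000000e+00  0.00000000e+00  0.00000000e+00  1.00000000e+00]]
```

View pics/wrist1.png

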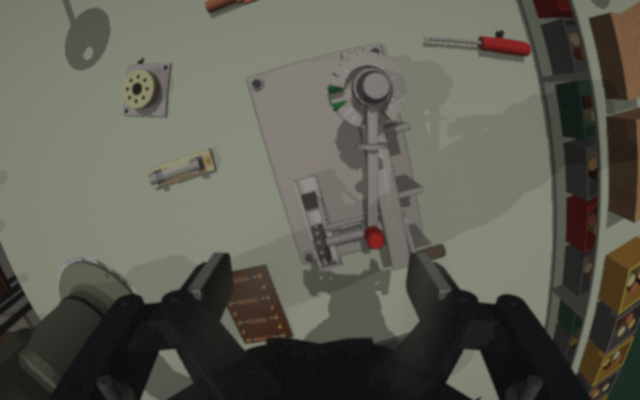

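```bash
python3 - <<'E'
from h import *
np.set_printoptions(precision=4,suppress=True)
im=load('wrist1')[0]
cv2.imwrite('pics/z5.png',cv2.resize(im[30:270,230:460],None,fx=2.5,fy=2.5,interpolation=cv2.INTER_CUBIC))
cv2.imwrite('pics/z6.png',cv2.resize(load('scene0')[0][240:300,295:355],None,fx=10,fy=10,interpolation=cv2.INTER_CUBIC))
h=cv2.cvtColor(im,cv2.COLOR_BGR2HSV)
m=(((h[...,0]<8)|(h[...,0]>172))&(h[...,1]>150)&(h[...,2]>70)).astype(np.uint8); m[:,:330]=0;m[:,420:]=0
n,l,s,c=cv2.connectedComponentsWithStats(m); print(s[1:],c[1:])
for z in(.182,.195): print(atz('wrist1',374.5,237,z))
print(tri(('scene0',294.8,233.8),('side0',345.3,162.9),('wrist1',374.5,238)))
print(proj('wrist1',(.5959,.1146,.1827)))
for z in(.165,.19,.21,.23):print(z,atz('wrist1',375,84,z))
E
```

```text
[[367 227  18  21 290]] [[374.6241 237.6966]]
[0.596  0.1149 0.182 ]
[0.5952 0.1208 0.195 ]
(array([0.5958, 0.1144, 0.1827]), [np.float64(0.0003365453893867375), np.float64(0.0002881085073960745), np.float64(0.00019754198719165294)])
(np.float64(374.5836845573841), np.float64(237.57053370618485))
0.165 [0.6359 0.2523 0.165 ]
0.19 [0.6309 0.2512 0.19  ]
0.21 [0.6269 0.2503 0.21  ]
0.23 [0.6229 0.2493 0.23  ]
```

View pics/z5.png

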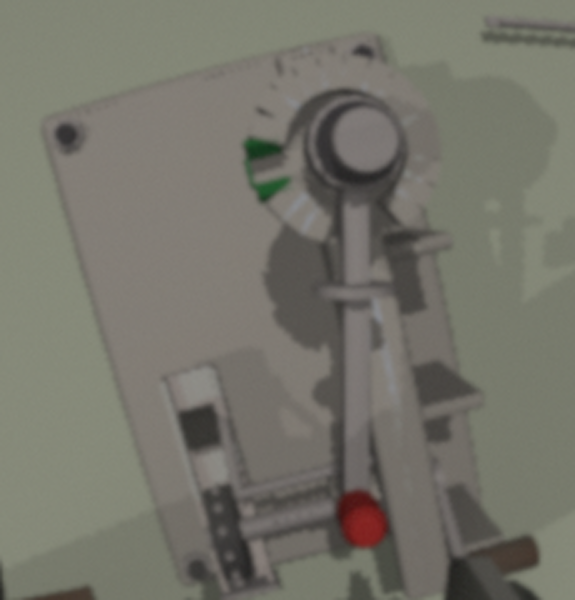

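View pics/z6.png

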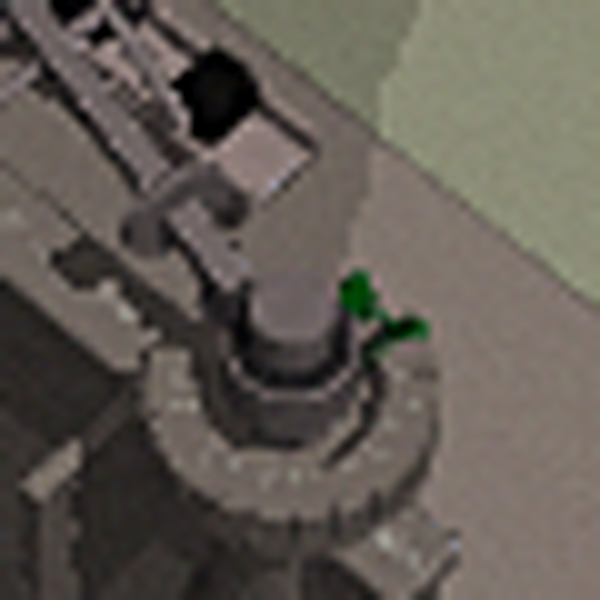

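```bash
python3 - <<'E'
from h import *
np.set_printoptions(precision=4,suppress=True)
W=lambda x,y:(230+x/2.5,30+y/2.5)
a=atz('wrist1',*W(356,215),.170);b=atz('wrist1',*W(357.5,470),.170); print(a,b)
k=np.array([.5958,.1144]); d=(a-b)[:2];d/=np.linalg.norm(d); print('arm ang',np.arctan2(d[1],d[0]),'pivot',k+.14*d)
p=k+.14*d
# base edges z=.016
c=[atz('wrist1',*W(*q),.016) for q in [(45,122),(382,38),(182,578)]]; print(c)
for i in(1,2): v=c[i]-c[0]; print(np.linalg.norm(v),np.degrees(np.arctan2(v[1],v[0])))
# green cheeks
for z in (.14,.15,.155,.165): print(z,atz('wrist1',*W(262,169),z))
for z in (.165,.19,.2,.21,.22): print(z,atz('wrist1',*W(363,140),z),proj('scene0',atz('wrist1',*W(363,140),z)))
E
```

```text
[0.6243 0.2243 0.17  ] [0.6    0.1294 0.17  ]
arm ang 1.3200486975543428 pivot [0.6305 0.25  ]
[array([0.4977, 0.319 , 0.016 ]), array([0.6931, 0.3111, 0.016 ]), array([0.4885, 0.0316, 0.016 ])]
0.19561488284367706 -2.3117275125454477
0.2875486514121744 -91.82564037391359
0.14 [0.5979 0.2508 0.14  ]
0.15 [0.5973 0.2504 0.15  ]
0.155 [0.597  0.2502 0.155 ]
0.165 [0.5963 0.2498 0.165 ]
0.165 [0.6355 0.2505 0.165 ] (np.float64(322.89384277423176), np.float64(276.61468853053606))
0.19 [0.6305 0.2495 0.19  ] (np.float64(323.972084735328), np.float64(270.1227079618383))
0.2 [0.6286 0.2491 0.2   ] (np.float64(324.4120228448669), np.float64(267.47388723179336))
0.21 [0.6266 0.2487 0.21  ] (np.float64(324.85702678792217), np.float64(264.79456565505603))
0.22 [0.6246 0.2483 0.22  ] (np.float64(325.30718456985926), np.float64(262.08421336064845))
```

>>> servo_tool(
  plan=[
    [10,-14,-5,0.01,-0.2],
    [25,-36,-15,0.03,-0.2],
    [38,-56,-30,0.037,-0.2],
    [38,-56,-45,0.037,-0.2],
    [38,-56,-60,0.037,-0.2],
    [38,-56,-70,0.037,-0.2],
    [38,-56,-75,0.037,-0.2],
    [38,-56,-75,0.037,-0.2],
    [38,-56,-75,0.037,-0.2],
    [38,-56,-75,0.037,-0.2],
  ],
)

```text
clock: 2.7
position: [0.5961, 0.1137, 0.2368]
tool_rot: [3.141, -0.001, 1.316]
force: [-0.4, 0.2, 0.6]
grip_width: 0.0511
```

```bash
python3 - <<'E'
from h import *
np.set_printoptions(precision=4,suppress=True)
print(tri(('scene0',257.4,249.4),('side0',383.7,196)))
s=bot.observe(); print(s['clock'],s['position'],s['tool_rot'],s['grip_width'])
snap('wrist','wrist2')
E
```

```text
(array([0.671 , 0.0329, 0.1066]), [np.float64(0.0026846968547058585), np.float64(0.002684696854705816)])
2.7 [0.5961 0.1137 0.2368] [ 3.1406 -0.0006  1.3161] 0.05113947198461394
```

View pics/wrist2.png

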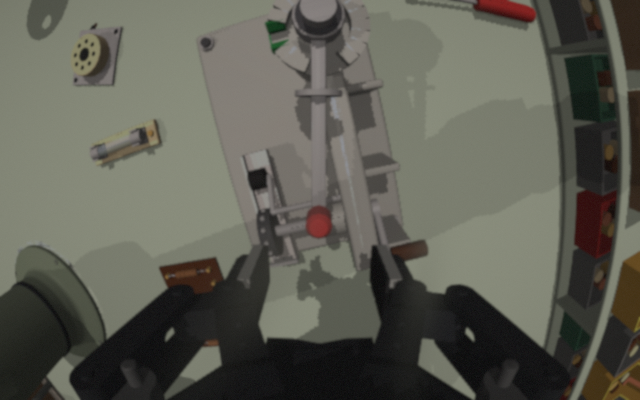

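>>> servo_tool(
  plan=[
    [0,1,-12,0,-0.2],
    [0,1,-26,0,-0.2],
    [0,1,-40,0,-0.2],
    [0,1,-54,0,-0.2],
    [0,1,-63,0,-0.2],
    [0,1,-68,0,-0.2],
    [0,1,-68,0,-0.2],
    [0,1,-68,0,1],
    [0,1,-68,0,1],
    [0,1,-68,0,1],
  ],
  squeeze=50,
)

```text
clock: 3.58
position: [0.5962, 0.1144, 0.1686]
tool_rot: [3.141, -0.001, 1.316]
force: [-0.4, -0.9, 1.1]
grip_width: 0.0166
```

>>> servo_tool(
  plan=[
    [0,0,0,0,1],
    [0,0,0,0,1],
    [0,0,0,0,1],
    [0,0,4,0,1],
    [0,0,8,0,1],
    [0,0,12,0,1],
    [0,0,16,0,1],
    [0,0,20,0,1],
    [0,0,20,0,1],
    [0,0,20,0,1],
  ],
)

```text
clock: 4.42
position: [0.5959, 0.1146, 0.1882]
tool_rot: [3.141, -0.0, 1.316]
force: [1.2, 5.1, -3.8]
grip_width: 0.0164
```

```bash
python3 - <<'E'
from h import *
np.set_printoptions(precision=4,suppress=True)
s=bot.observe(); print(s['clock'],s['position'],s['tool_rot'],s['grip_width'],s['force'],s['moment'])
snap('wrist','wrist3')
x,y=s['position'][:2]; yaw=s['tool_rot'][2]
P=np.array([.631,.249]); k=np.array([x,y]); v=k-P; r=np.hypot(*v); a0=np.arctan2(-v[1],-v[0]); print(r,a0)
r=.14
for a in np.linspace(a0,-.036,21): 
    q=P-r*np.array([np.cos(a),np.sin(a)]); print(((q-k)*1000).round(1), round(a-a0,3))
E
```

```text
4.4167 [0.5959 0.1146 0.1882] [ 3.1412 -0.0005  1.3159] 0.016415777205539273 [ 1.236   5.0721 -3.8192] [ 0.7793 -0.3078 -0.0358]
0.13891421386577496 1.3155433201959867
[-0.3 -1.1] 0.0
[-9.3  1.6] -0.068
[-18.2   4.9] -0.135
[-26.8   8.8] -0.203
[-35.2  13.3] -0.27
[-43.2  18.3] -0.338
[-50.8  23.9] -0.405
[-58.1  29.9] -0.473
[-65.   36.5] -0.541
[-71.3  43.4] -0.608
[-77.2  50.8] -0.676
[-82.6  58.6] -0.743
[-87.5  66.7] -0.811
[-91.8  75.2] -0.879
[-95.5  83.9] -0.946
[-98.6  92.8] -1.014
[-101.1  101.9] -1.081
[-103.   111.2] -1.149
[-104.2  120.6] -1.216
[-104.9  130. ] -1.284
[-104.8  139.5] -1.352
```

View pics/wrist3.png

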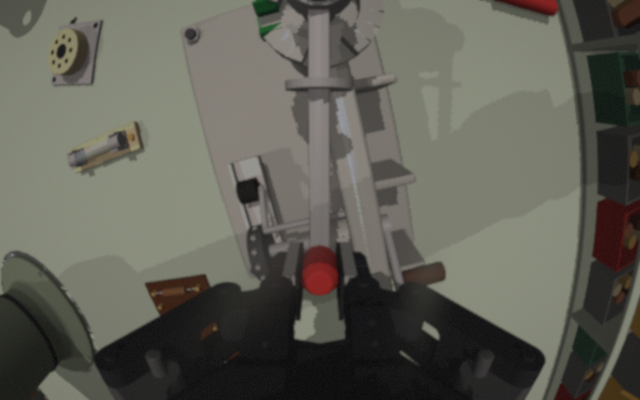

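>>> servo_tool(
  plan=[
    [-9,2.5,0,-0.068,1],
    [-18,5.8,0,-0.135,1],
    [-26.5,9.6,0,-0.203,1],
    [-35,14,0,-0.27,1],
    [-43,19,0,-0.338,1],
    [-50.5,24.5,0,-0.405,1],
    [-57.7,30.5,0,-0.473,1],
    [-64.5,37,0,-0.541,1],
    [-71,43.8,0,-0.608,1],
    [-76.7,51.2,0,-0.676,1],
  ],
)

```text
clock: 5.3
position: [0.5192, 0.1658, 0.1881]
tool_rot: [3.141, -0.001, 0.636]
force: [3.4, 3.1, -3.6]
grip_width: 0.0159
```

>>> servo_tool(
  plan=[
    [-5.3,7.7,0,-0.067,1],
    [-10.2,15.8,0,-0.135,1],
    [-14.4,24.3,0,-0.203,1],
    [-18,32.9,0,-0.27,1],
    [-21.1,41.8,0,-0.338,1],
    [-23.6,50.8,0,-0.405,1],
    [-25.5,60,0,-0.473,1],
    [-26.7,69.4,0,-0.54,1],
    [-27.4,78.8,0,-0.608,1],
    [-27.3,88.2,0,-0.676,1],
  ],
)

```text
clock: 6.13
position: [0.4913, 0.2537, 0.1877]
tool_rot: [3.141, 0.001, -0.04]
force: [-0.7, 1.1, -3.4]
grip_width: 0.0163
```

```bash
python3 - <<'E'
from h import *
np.set_printoptions(precision=4,suppress=True)
snap('wrist','wrist4');snap('scene','scene4')
s=bot.observe(); print(s['clock'],s['position'],s['tool_rot'],s['grip_width'],s['force'],s['moment'])
E
```

```text
6.2333 [0.4913 0.2546 0.1875] [ 3.1406  0.0007 -0.0362] 0.016243032581743543 [-2.8818  0.9974 -2.5734] [0.0829 0.6275 0.0354]
```

View pics/wrist4.png

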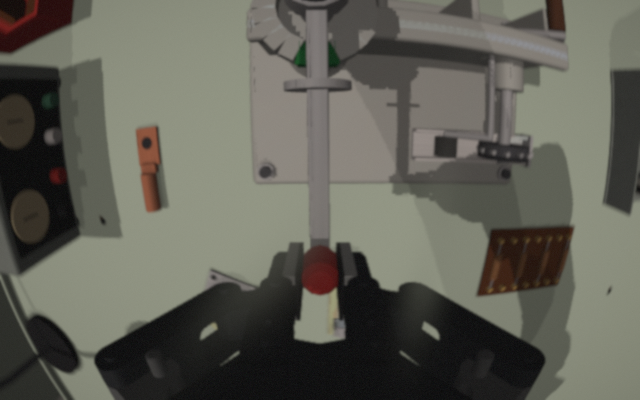

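View pics/scene4.png

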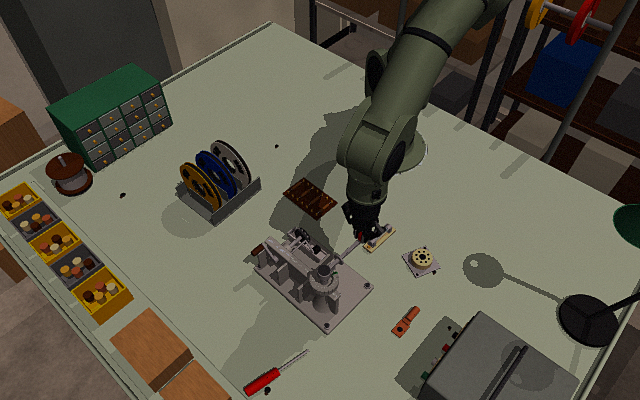

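>>> servo_tool(
  plan=[
    [0,0,-4,0,1],
    [0,0,-8,0,1],
    [0,0,-12,0,1],
    [0,0,-16,0,1],
    [0,0,-19,0,1],
    [0,0,-19,0,1],
    [0,0,-19,0,-0.3],
    [0,0,-19,0,-0.3],
    [0,0,-19,0,-0.3],
    [0,0,-19,0,-0.3],
  ],
)

```text
clock: 7.07
position: [0.4923, 0.2535, 0.1691]
tool_rot: [-3.141, -0.001, -0.036]
force: [-0.0, 0.5, 0.2]
grip_width: 0.0558
```

>>> servo_tool(
  plan=[
    [0,0,10,0,-0.3],
    [0,0,30,0,-0.3],
    [0,0,50,0,-0.3],
    [0,0,75,0,-0.3],
    [0,0,100,0,-0.3],
    [0,0,125,0,-0.3],
    [0,0,140,0,-0.3],
    [0,0,140,0,-0.3],
    [0,0,140,0,-0.3],
    [0,0,140,0,-0.3],
  ],
)

```text
clock: 7.9
position: [0.4916, 0.2537, 0.3088]
tool_rot: [3.142, 0.0, -0.036]
force: [0.2, 0.1, -0.5]
grip_width: 0.0554
```

```bash
python3 - <<'E'
from h import *
np.set_printoptions(precision=4,suppress=True)
snap('wrist','wrist5');snap('scene','scene5');snap('side','side5')
s=bot.observe(); print(s['clock'],s['position'],s['tool_rot'],s['grip_width'],s['force'],s['moment'])
P={}
for f in ['wrist5','scene5','side5']:
    im=load(f)[0];h=cv2.cvtColor(im,cv2.COLOR_BGR2HSV)
    m=(((h[...,0]<8)|(h[...,0]>172))&(h[...,1]>150)&(h[...,2]>60)).astype(np.uint8)
    n,l,st,c=cv2.connectedComponentsWithStats(m)
    for i in range(1,n):
        if 10<st[i][4]<900: print(f,st[i],c[i],atz(f,*c[i],.182))
print(proj('scene5',(.491,.254,.182)),proj('side5',(.491,.254,.182)))
E
```

```text
8.05 [0.4916 0.2536 0.3084] [ 3.1408  0.0008 -0.0364] 0.055518994181022824 [ 0.6178 -0.1973 -0.6551] [ 0.0435 -0.0226 -0.0385]
wrist5 [ 33   0  64  56 738] [68.6762 27.8415] [0.6964 0.523  0.182 ]
wrist5 [105 155   9  11  70] [109.0857 160.1571] [0.5388 0.4693 0.182 ]
scene5 [571   0  24  45 366] [580.8716  17.6175] [-0.9393  0.2374  0.182 ]
scene5 [590   0  11  18  69] [594.9565   7.5942] [-1.0511  0.2488  0.182 ]
scene5 [580  23   9  13  27] [584.  28.] [-0.8749  0.278   0.182 ]
scene5 [ 14 195   9   8  22] [ 18.4091 199.2273] [ 1.0366 -0.5534  0.182 ]
scene5 [357 235   7   9  43] [360.2093 238.7674] [0.4911 0.2542 0.182 ]
scene5 [ 40 243  10  10  25] [ 44.12 248.68] [ 1.0715 -0.3426  0.182 ]
scene5 [ 95 282  11  10  31] [ 99.9677 287.0645] [ 1.0352 -0.1337  0.182 ]
scene5 [443 344   6   7  19] [445.5263 346.4737] [0.5909 0.5837 0.182 ]
scene5 [244 368  36  29 372] [261.5806 381.6935] [0.9262 0.3311 0.182 ]
side5 [402 118  24  27 319] [410.7868 130.3197] [0.852  0.1886 0.182 ]
side5 [263 128   7   7  35] [266.3143 130.9714] [0.4574 0.3539 0.182 ]
side5 [287 141   5   9  38] [289.2368 144.6316] [0.4923 0.2579 0.182 ]
side5 [387 154  27   8 158] [399.7785 157.6456] [0.7428 0.0792 0.182 ]
side5 [480 183  37  36 629] [495.2417 200.7806] [ 0.8518 -0.1655  0.182 ]
(np.float64(360.15813035877625), np.float64(238.70817274183918)) (np.float64(289.3135526976466), np.float64(145.41823236646357))
```

View pics/wrist5.png

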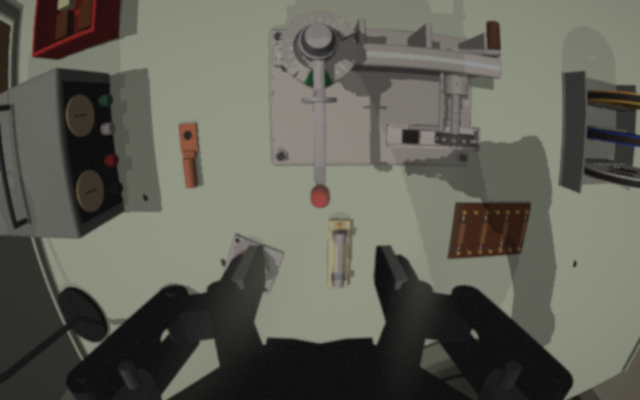

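View pics/side5.png

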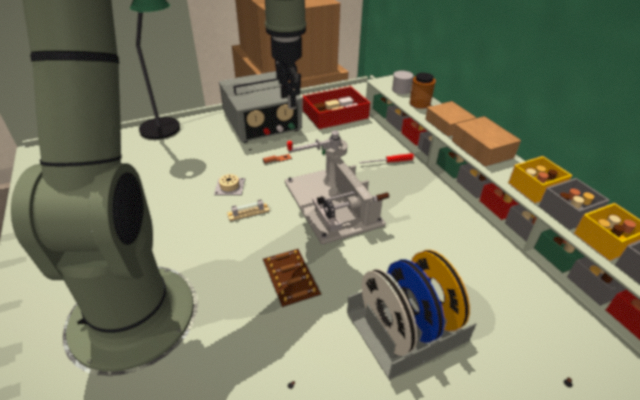

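```bash
python3 - <<'E'
from h import *
np.set_printoptions(precision=4,suppress=True)
print('knob',tri(('scene5',360.2,238.77),('side5',289.24,144.63)))
print('blue',tri(('scene0',214.4,176),('side0',412.5,300.5)))
S=lambda x,y:(150+x/5,120+y/5)
R=lambda x,y:(335+x/4,235+y/4)
# rack top corners z .062: scene front wall ends
a=atz('scene0',*S(310,470),.062);b=atz('scene0',*S(548,285),.062);print(a,b,np.linalg.norm(a-b),np.arctan2(*(b-a)[1::-1]))
a=atz('side0',*R(228,510),.062);b=atz('side0',*R(563,357),.062);print(a,b,np.linalg.norm(a-b),np.arctan2(*(b-a)[1::-1]))
E
```

```text
knob (array([0.4916, 0.255 , 0.1837]), [np.float64(0.00041151396393846894), np.float64(0.0004115139639383039)])
blue (array([ 0.5611, -0.278 ,  0.0911]), [np.float64(0.0025967157625272665), np.float64(0.0025967157625274725)])
[ 0.6566 -0.1884  0.062 ] [ 0.4531 -0.1897  0.062 ] 0.20356181329910947 -3.1351022268180837
[ 0.4567 -0.3659  0.062 ] [ 0.6622 -0.3635  0.062 ] 0.205547584597639 0.01158948490001557
```

>>> servo_tool(
  plan=[
    [2,-20,5,0.1,-0.2],
    [8,-50,10,0.22,-0.2],
    [14,-90,10,0.34,-0.2],
    [20,-130,10,0.46,-0.2],
    [26,-170,10,0.58,-0.2],
    [31,-210,10,0.7,-0.2],
    [36,-250,10,0.82,-0.2],
    [41,-290,10,0.94,-0.2],
    [46,-330,10,1.06,-0.2],
    [51,-365,10,1.18,-0.2],
  ],
)

```text
clock: 8.88
position: [0.5407, -0.0984, 0.3186]
tool_rot: [-3.141, 0.0, 1.095]
force: [0.7, 0.3, 0.1]
grip_width: 0.0511
```

>>> servo_tool(
  plan=[
    [5,-40,0,0.12,-0.2],
    [9,-75,0,0.24,-0.2],
    [13,-105,0,0.35,-0.2],
    [16,-130,0,0.42,-0.2],
    [16,-145,0,0.43,-0.2],
    [16,-150,0,0.43,-0.2],
    [16,-150,0,0.43,-0.2],
    [16,-150,0,0.43,-0.2],
    [16,-150,0,0.43,-0.2],
    [16,-150,0,0.43,-0.2],
  ],
)

```text
clock: 9.72
position: [0.5573, -0.2452, 0.3189]
tool_rot: [-3.142, -0.0, 1.521]
force: [-0.5, 0.1, -0.3]
grip_width: 0.0516
```

```bash
python3 - <<'E'
from h import *
np.set_printoptions(precision=4,suppress=True)
snap('wrist','wrist6')
s=bot.observe(); print(s['clock'],s['position'],s['tool_rot'],s['grip_width'],s['force'],s['qpos'])
E
```

```text
9.7667 [ 0.5573 -0.2454  0.319 ] [ 3.1415 -0.0003  1.521 ] 0.050933765550822865 [0.3987 0.2149 0.2472] [-0.0497  0.4667  0.5483  1.5542 -0.2554  1.1928  0.496 ]
```

View pics/wrist6.png

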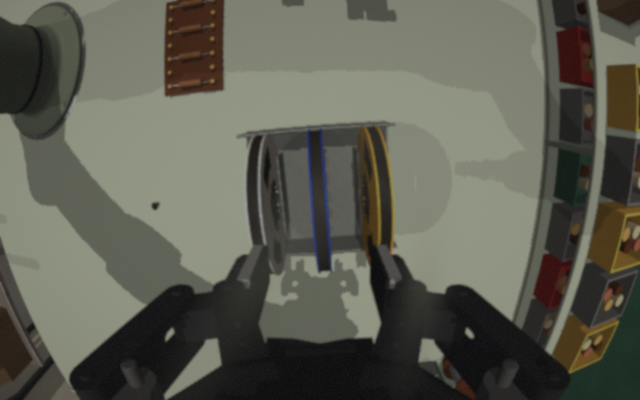

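```bash
python3 - <<'E'
from h import *
np.set_printoptions(precision=4,suppress=True)
im=load('wrist6')[0]
cv2.imwrite('pics/z7.png',cv2.resize(im[110:290,230:410],None,fx=3.3,fy=3.3,interpolation=cv2.INTER_CUBIC))
h=cv2.cvtColor(im,cv2.COLOR_BGR2HSV)
m=(h[...,0]>105)&(h[...,0]<130)&(h[...,1]>100)
for v in range(124,276,6):
    u=np.where(m[v,290:345])[0]+290
    if len(u): 
        c=(u.min()+u.max())/2; print(v,u.min(),u.max(),atz('wrist6',c,v,.183)[:2],atz('wrist6',c,v,.0945)[:2])
E
```

```text
130 320 321 [ 0.5615 -0.1875] [ 0.5616 -0.192 ]
136 307 322 [ 0.5559 -0.1927] [ 0.5542 -0.1988]
142 307 322 [ 0.5556 -0.1981] [ 0.5538 -0.2059]
148 308 322 [ 0.5557 -0.2035] [ 0.554  -0.2131]
154 308 323 [ 0.5559 -0.209 ] [ 0.5542 -0.2203]
160 308 323 [ 0.5556 -0.2145] [ 0.5538 -0.2275]
166 308 324 [ 0.5557 -0.22  ] [ 0.554  -0.2348]
172 309 324 [ 0.5559 -0.2256] [ 0.5542 -0.2422]
178 309 325 [ 0.5561 -0.2312] [ 0.5544 -0.2496]
184 309 325 [ 0.5557 -0.2368] [ 0.554 -0.257]
190 310 326 [ 0.5564 -0.2425] [ 0.5548 -0.2646]
196 310 326 [ 0.5561 -0.2483] [ 0.5544 -0.2721]
202 311 327 [ 0.5567 -0.2541] [ 0.5552 -0.2798]
208 311 327 [ 0.5564 -0.26  ] [ 0.5548 -0.2876]
214 312 328 [ 0.557 -0.266] [ 0.5557 -0.2955]
220 312 328 [ 0.5567 -0.272 ] [ 0.5553 -0.3034]
226 313 328 [ 0.5569 -0.2781] [ 0.5555 -0.3115]
232 313 329 [ 0.557  -0.2843] [ 0.5557 -0.3197]
238 314 329 [ 0.5572 -0.2906] [ 0.5559 -0.328 ]
244 314 330 [ 0.5574 -0.297 ] [ 0.5562 -0.3364]
250 315 330 [ 0.5576 -0.3036] [ 0.5564 -0.345 ]
256 317 329 [ 0.5577 -0.3102] [ 0.5566 -0.3538]
262 318 329 [ 0.5579 -0.317 ] [ 0.5569 -0.3627]
```

View pics/z7.png

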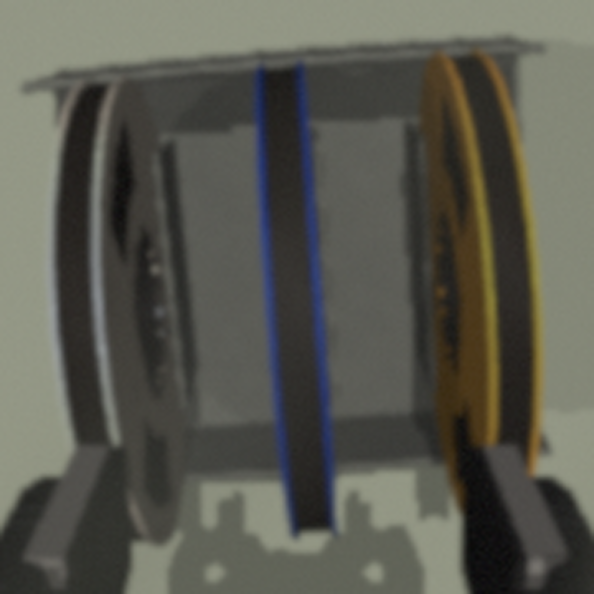

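>>> servo_tool(
  plan=[
    [0,-10,-10,0.03,-0.2],
    [-0.5,-24,-30,0.06,-0.2],
    [-0.5,-32,-55,0.06,-0.2],
    [-0.5,-32,-80,0.06,-0.2],
    [-0.5,-32,-105,0.06,-0.2],
    [-0.5,-32,-130,0.06,-0.2],
    [-0.5,-32,-150,0.06,-0.2],
    [-0.5,-32,-162,0.06,-0.2],
    [-0.5,-32,-165,0.06,-0.2],
    [-0.5,-32,-165,0.06,-0.2],
  ],
)

```text
clock: 10.6
position: [0.5566, -0.2782, 0.1538]
tool_rot: [-3.141, -0.0, 1.58]
force: [0.1, -0.5, -0.2]
grip_width: 0.0514
```

```bash
python3 - <<'E'
from h import *
np.set_printoptions(precision=4,suppress=True)
snap('wrist','wrist7')
s=bot.observe(); print(s['clock'],s['position'],s['tool_rot'],s['grip_width'],s['force'])
E
```

```text
10.65 [ 0.5569 -0.2786  0.1547] [3.141  0.0003 1.5799] 0.05104530253633604 [ 0.6172 -0.4536  0.3417]
```

View pics/wrist7.png

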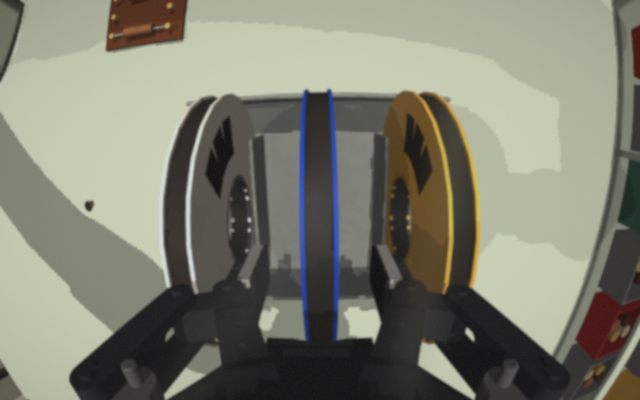

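>>> servo_tool(
  plan=[
    [0,0,0,0,1],
    [0,0,0,0,1],
    [0,0,0,0,1],
    [0,0,0,0,1],
    [0,0,0,0,1],
    [0,0,0,0,1],
    [0,0,3,0,1],
    [0,0,8,0,1],
    [0,0,16,0,1],
    [0,0,25,0,1],
  ],
  squeeze=70,
)

```text
clock: 11.48
position: [0.5564, -0.2786, 0.1797]
tool_rot: [-3.141, 0.0, 1.58]
force: [-0.4, 1.0, -1.1]
grip_width: 0.0149
```

>>> servo_tool(
  plan=[
    [0,0,12,0,1],
    [0,0,27,0,1],
    [0,0,45,0,1],
    [0,0,65,0,1],
    [0,0,85,0,1],
    [0,0,105,0,1],
    [0,0,125,0,1],
    [0,0,145,0,1],
    [0,0,160,0,1],
    [0,0,170,0,1],
  ],
)

```text
clock: 12.32
position: [0.5566, -0.2789, 0.3518]
tool_rot: [3.139, 0.001, 1.579]
force: [-0.6, -0.2, -1.5]
grip_width: 0.0148
```

```bash
python3 - <<'E'
from h import *
np.set_printoptions(precision=4,suppress=True)
snap('wrist','wrist8'); snap('side','side8'); snap('scene','scene8')
s=bot.observe(); print(s['clock'],s['position'],s['tool_rot'],s['grip_width'],s['force'],s['moment'],s['qpos'])
E
```

```text
12.4667 [ 0.5565 -0.2786  0.3495] [3.1407 0.0003 1.5797] 0.01466470809185946 [-0.3144  0.1313 -2.2076] [-0.0515  0.032  -0.0079] [ 0.0142  0.4687  0.5448  1.4709 -0.2479  1.2699  0.5933]
```

View pics/wrist8.png

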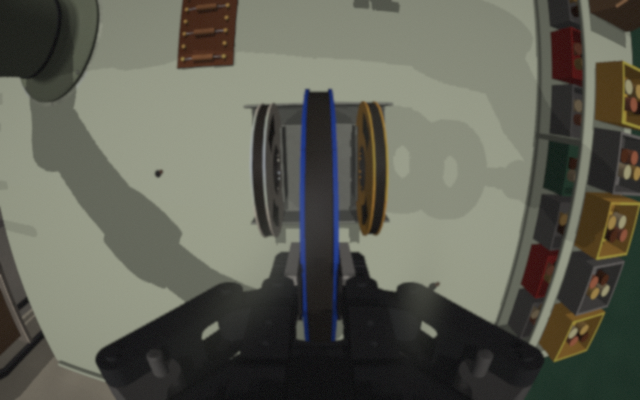

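View pics/side8.png

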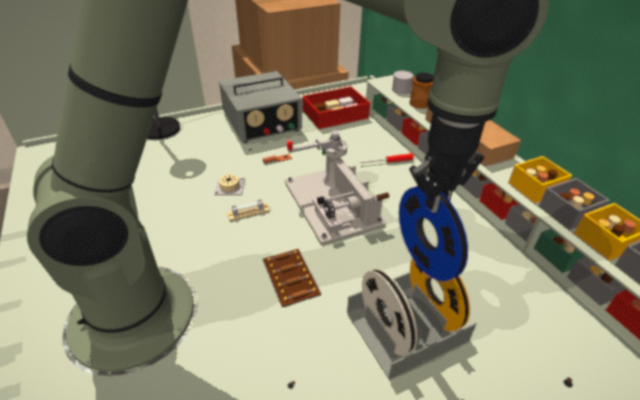

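View pics/scene8.png

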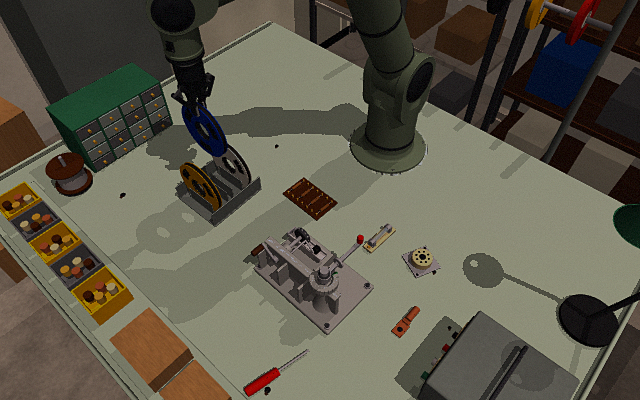

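```bash
python3 - <<'E'
from h import *
np.set_printoptions(precision=4,suppress=True)
for f in['scene8','side8']:
    print(proj(f,(.5565,-.278,.290)))
    im=load(f)[0]; h=cv2.cvtColor(im,cv2.COLOR_BGR2HSV); m=((h[...,0]>105)&(h[...,0]<130)&(h[...,1]>100)).astype(np.uint8)
    if f[1]=='c': m[:,300:]=0
    n,l,st,c=cv2.connectedComponentsWithStats(m); i=1+np.argmax(st[1:,4]); 
    cs,hi=cv2.findContours((l==i).astype(np.uint8),cv2.RETR_CCOMP,cv2.CHAIN_APPROX_NONE)
    print(st[i]); e=cv2.fitEllipse(max(cs,key=len)); print(e)
    for cc in cs:
        if len(cc)>15: print(len(cc),cc[:,0].mean(0))
E
```

```text
(np.float64(204.56194666636043), np.float64(129.07551120770205))
[182 102  46  55 945]
((204.77786254882812, 129.83245849609375), (28.08551788330078, 59.87627029418945), 144.4149627685547)
250 [208.132 127.384]
36 [205.9167 145.9167]
23 [214.4348 135.4783]
26 [209.7308 127.6923]
46 [201.9565 130.6957]
39 [187.7949 114.3333]
(np.float64(428.8888051464451), np.float64(233.60443104603303))
[ 400  187   64   94 3123]
((431.1313781738281, 235.92127990722656), (52.941070556640625, 95.67166900634766), 153.9595489501953)
249 [431.3052 232.7189]
50 [421.   256.86]
67 [447.8806 240.5075]
78 [427.4744 233.359 ]
47 [411.6809 203.2979]
```

>>> servo_tool(
  plan=[
    [-1,8,0,0,1],
    [-5,24,0,0,1],
    [-11,48,0,0,1],
    [-18,77,0,-0.01,1],
    [-25,107,0,-0.02,1],
    [-32,137,0,-0.03,1],
    [-39,167,0,-0.046,1],
    [-46,197,0,-0.046,1],
    [-53,227,0,-0.046,1],
    [-60,257,0,-0.046,1],
  ],
)

```text
clock: 13.3
position: [0.4952, -0.0197, 0.3481]
tool_rot: [-3.14, 0.0, 1.534]
force: [0.6, 0.3, -2.7]
grip_width: 0.0152
```

>>> servo_tool(
  plan=[
    [-7,30,0,0,1],
    [-14,60,0,0,1],
    [-21,90,0,0,1],
    [-28,120,0,0,1],
    [-35,150,0,0,1],
    [-43,180,0,0,1],
    [-51,210,0,0,1],
    [-58,238,0,0,1],
    [-63,260,0,0,1],
    [-66,274,0,0,1],
  ],
)

```text
clock: 14.13
position: [0.4287, 0.2551, 0.3479]
tool_rot: [-3.14, 0.001, 1.537]
force: [0.0, 0.3, -3.2]
grip_width: 0.0151
```

>>> servo_tool(
  plan=[
    [0,-1,-10,0,1],
    [0,-1,-25,0,1],
    [0,-1,-42,0,1],
    [0,-1,-60,0,1],
    [0,-1,-78,0,1],
    [0,-1,-94,0,1],
    [0,-1,-106,0,1],
    [0,-1,-111,0,1],
    [0,-1,-111,0,1],
    [0,-1,-111,0,1],
  ],
)

```text
clock: 14.97
position: [0.4304, 0.2513, 0.238]
tool_rot: [-3.141, 0.0, 1.534]
force: [0.0, 0.5, -1.5]
grip_width: 0.015
```

```bash
python3 - <<'E'
from h import *
np.set_printoptions(precision=4,suppress=True)
for n in['wrist','side','scene']:snap(n,n+'9')
s=bot.observe(); print(s['clock'],s['position'],s['tool_rot'],s['grip_width'],s['force'],s['moment'])
p=s['position']; c=p-[0,0,.0593]
for f in['side9','scene9']: print(proj(f,c),proj(f,(.4913,.2546,.182)),proj(f,(.631,.249,.165)))
cv2.imwrite('pics/z8.png',cv2.resize(load('side9')[0][70:220,200:400],None,fx=4,fy=4,interpolation=cv2.INTER_CUBIC))
cv2.imwrite('pics/z9.png',cv2.resize(load('scene9')[0][190:330,290:470],None,fx=4.2,fy=4.2,interpolation=cv2.INTER_CUBIC))
E
```

```text
15.1167 [0.4308 0.2516 0.2386] [ 3.1408 -0.0007  1.5337] 0.015021166613146699 [-0.5894 -0.1903 -1.8095] [ 0.0203 -0.0048 -0.0126]
(np.float64(269.3061258440308), np.float64(151.36900562334276)) (np.float64(289.335251012565), np.float64(145.28887460746537)) (np.float64(334.7020379052347), np.float64(140.94996944798416))
(np.float64(373.3636859886155), np.float64(225.12173814773232)) (np.float64(360.2629292467424), np.float64(238.90337093963453)) (np.float64(323.6376363122526), np.float64(275.12226711923415))
```

View pics/z8.png

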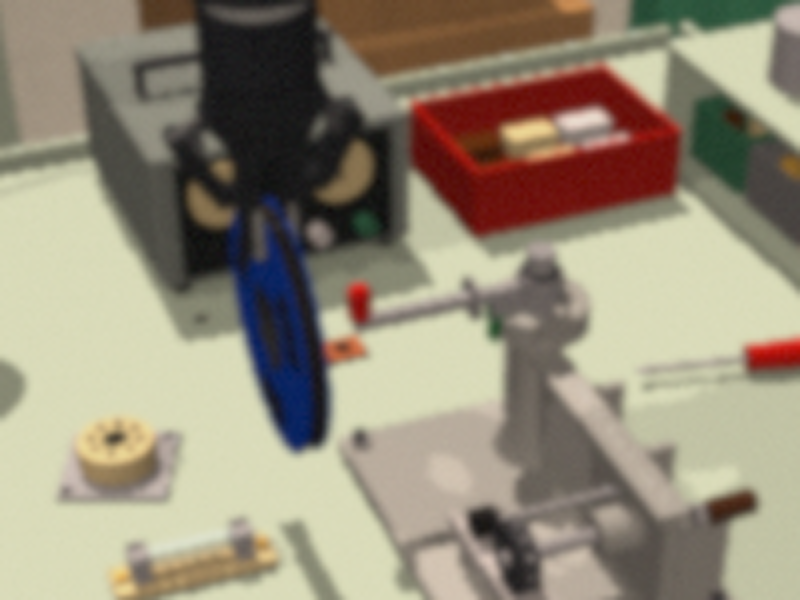

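View pics/z9.png

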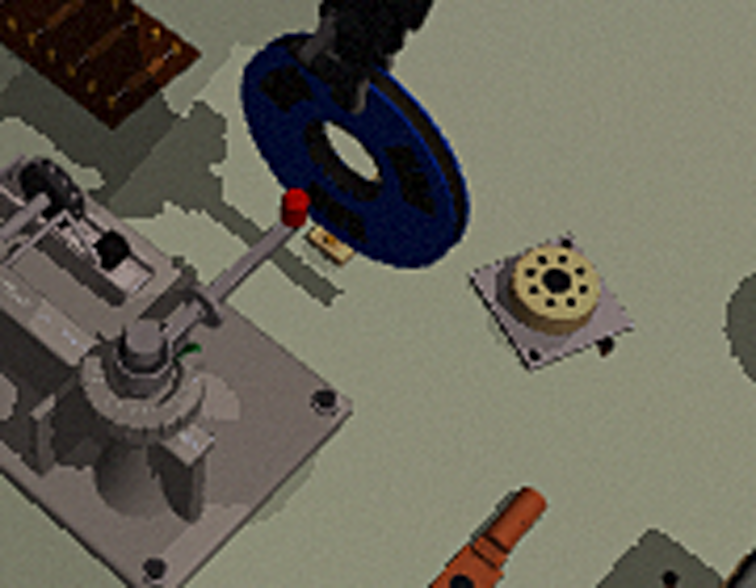

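View pics/wrist9.png

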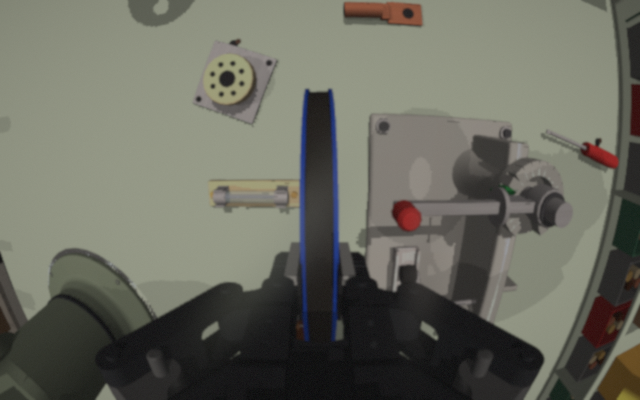

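```bash
python3 - <<'E'
from h import *
s=bot.observe(); c=s['position']-[0,0,.0593]
for f in['side9','scene9']:
    P=[]
    for dx in(-.008,.008):
        for t in np.linspace(0,6.283,90): P.append(proj(f,c+[dx,.0885*np.cos(t),.0885*np.sin(t)]))
    P=np.array(P); print(P.min(0),P.max(0))
    im=load(f)[0]; h=cv2.cvtColor(im,cv2.COLOR_BGR2HSV); m=((h[...,0]>105)&(h[...,0]<130)&(h[...,1]>100)).astype(np.uint8); m[:,480:]=0
    n,l,st,cc=cv2.connectedComponentsWithStats(m); i=1+np.argmax(st[1:,4]); x,y,w,hh,_=st[i]; print(x,y,x+w,y+hh)
E
```

```text
[256.28717424 118.8315534 ] [283.47372481 183.19810818]
256 125 279 182
[346.47499325 196.82187176] [402.01070456 252.46064423]
348 198 402 254
```

>>> servo_tool(
  plan=[
    [3,3,0,0,1],
    [10,3,0,0,1],
    [20,3,0,0,1],
    [30,3,0,0,1],
    [40,3,0,0,1],
    [50,3,0,0,1],
    [60,2.5,0,0,1],
    [70,2,0,0,1],
    [80,2,0,0,1],
    [90,2,0,0,1],
  ],
)

```text
clock: 15.95
position: [0.5216, 0.2533, 0.2379]
tool_rot: [-3.142, 0.0, 1.534]
force: [-0.3, 0.3, -1.8]
grip_width: 0.0149
```

```bash
python3 - <<'E'
from h import *
np.set_printoptions(precision=4,suppress=True)
for n in['wrist','side','scene']:snap(n,n+'10')
s=bot.observe(); print(s['clock'],s['position'],s['tool_rot'],s['grip_width'],s['force'],s['moment'])
a=cv2.resize(load('side10')[0][80:200,240:380],None,fx=4,fy=4,interpolation=cv2.INTER_CUBIC)
b=cv2.resize(load('scene10')[0][190:310,290:425],None,fx=4,fy=4,interpolation=cv2.INTER_CUBIC)
cv2.imwrite('pics/z10.png',a);cv2.imwrite('pics/z11.png',b)
E
```

```text
16.1 [0.5211 0.2532 0.2377] [-3.1415  0.0004  1.5331] 0.01470864925419718 [ 0.3892 -0.0428 -2.4144] [-0.0045 -0.0508  0.0176]
```

View pics/z10.png

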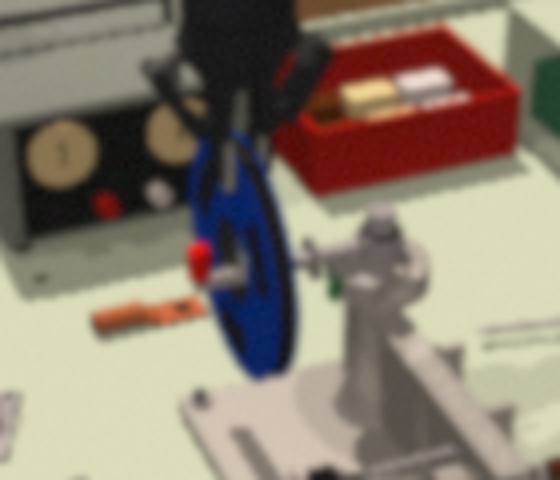

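View pics/z11.png

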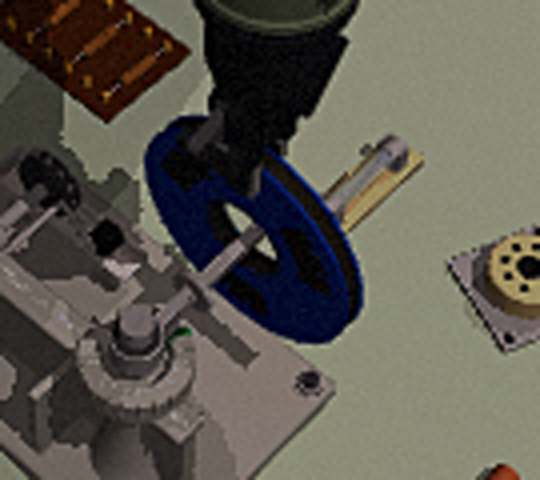

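View pics/wrist10.png

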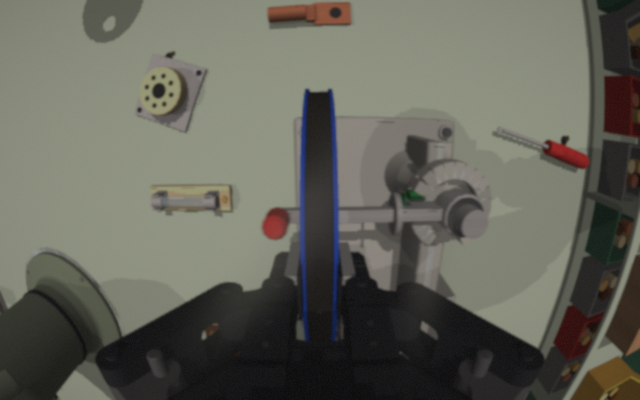

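>>> servo_tool(
  plan=[
    [8,-0.5,0,0,1],
    [16,-0.5,-3,0,1],
    [16,-0.5,-8,0,1],
    [16,-0.5,-14,0,1],
    [16,-0.5,-20,0,1],
    [16,-0.5,-26,0,1],
    [16,-0.5,-31,0,1],
    [16,-0.5,-35,0,1],
    [16,-0.5,-35,0,1],
    [16,-0.5,-35,0,1],
  ],
)

```text
clock: 16.93
position: [0.5365, 0.2529, 0.2029]
tool_rot: [-3.141, 0.0, 1.534]
force: [-0.2, -0.1, -3.2]
grip_width: 0.0148
```

```bash
python3 - <<'E'
from h import *
np.set_printoptions(precision=4,suppress=True)
for n in['scene','side']:snap(n,n+'11')
s=bot.observe(); print(s['clock'],s['position'],s['tool_rot'],s['grip_width'],s['force'],s['moment'])
cv2.imwrite('pics/z12.png',cv2.resize(load('scene11')[0][190:310,290:425],None,fx=4,fy=4,interpolation=cv2.INTER_CUBIC))
cv2.imwrite('pics/z13.png',cv2.resize(load('side11')[0][80:200,240:380],None,fx=4,fy=4,interpolation=cv2.INTER_CUBIC))
E
```

```text
17.0333 [0.5367 0.253  0.2032] [ 3.1412 -0.0002  1.5337] 0.014905986812003577 [ 0.8317 -0.1545 -1.6927] [-0.0301 -0.0151  0.0162]
```

View pics/z12.png

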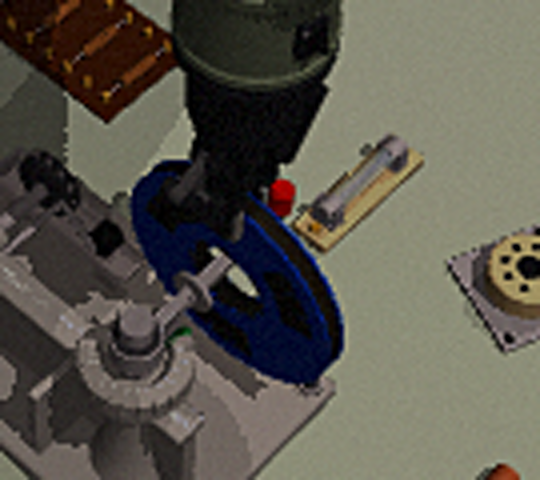

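View pics/z13.png

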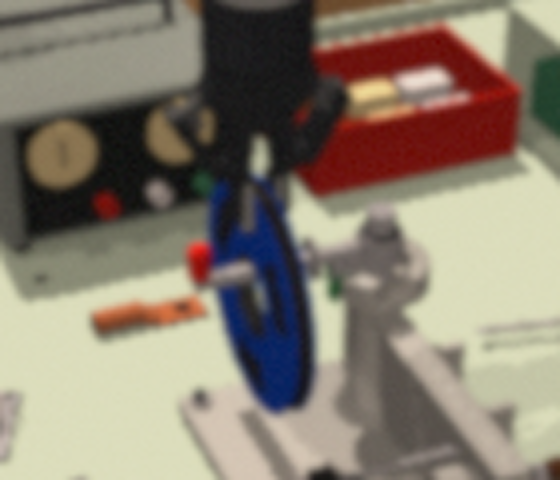

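>>> servo_tool(
  plan=[
    [0,0,-0.5,0,1],
    [0,0,-1,0,1],
    [0,0,-1.5,0,1],
    [0,0,-2,0,1],
    [0,0,-2.5,0,1],
    [0,0,-3,0,1],
    [0,0,-3,0,1],
    [0,0,-3,0,1],
    [0,0,-3,0,1],
    [0,0,-3,0,1],
  ],
)

```text
clock: 17.87
position: [0.5366, 0.2529, 0.2]
tool_rot: [3.142, 0.0, 1.534]
force: [0.4, 0.6, -1.1]
grip_width: 0.0148
```

>>> servo_tool(
  plan=[
    [0,0,-0.5,0,1],
    [0,0,-1,0,1],
    [0,0,-1,0,1],
    [0,0,-1,0,1],
    [0,0,-1,0,1],
    [0,0,-1,0,1],
    [0,0,-1,0,1],
    [0,0,-1,0,1],
    [0,0,-1,0,1],
    [0,0,-1,0,1],
  ],
)

```text
clock: 18.7
position: [0.5366, 0.2529, 0.199]
tool_rot: [3.142, 0.0, 1.534]
force: [-0.2, -0.6, 1.2]
grip_width: 0.0149
```

Load has gone from the wrist: the reel now rests on the bar. I'll release it gently.

>>> servo_tool(
  plan=[
    [0,0,0,0,0.5],
    [0,0,0,0,0.4],
    [0,0,0,0,0.3],
    [0,0,0,0,0.3],
    [0,0,0,0,0.3],
    [0,0,0,0,0.3],
    [0,0,0,0,0.3],
    [0,0,0,0,0.3],
    [0,0,0,0,0.3],
    [0,0,0,0,0.3],
  ],
)

```text
clock: 19.53
position: [0.5366, 0.2529, 0.199]
tool_rot: [3.142, 0.0, 1.534]
force: [-0.6, 0.4, -0.7]
grip_width: 0.0298
```

```bash
python3 - <<'E'
from h import *
np.set_printoptions(precision=4,suppress=True)
snap('wrist','wrist12')
s=bot.observe(); print(s['clock'],s['position'],s['grip_width'],s['force'])
E
```

```text
19.5833 [0.5365 0.2529 0.1989] 0.029855056836598937 [ 0.5773  0.1921 -0.8043]
```

View pics/wrist12.png

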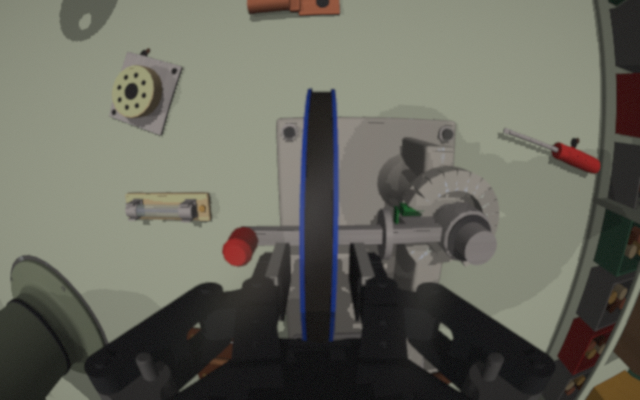

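Released, with both fingers clear of the rim. Next I go straight up.

>>> servo_tool(
  plan=[
    [0,0,4,0,0.3],
    [0,0,10,0,0.3],
    [0,0,20,0,0.3],
    [0,0,35,0,0.3],
    [0,0,55,0,0.3],
    [0,0,75,0,0.3],
    [0,0,95,0,0.3],
    [0,0,110,0,0.3],
    [0,0,120,0,0.3],
    [0,0,120,0,0.3],
  ],
)

```text
clock: 20.42
position: [0.5372, 0.2532, 0.3215]
tool_rot: [3.139, -0.002, 1.534]
force: [0.7, 0.6, 0.3]
grip_width: 0.0301
```

>>> servo_tool(
  plan=[
    [-15,0,0,0,0.3],
    [-35,0,0,0,0.3],
    [-55,0,0,0,0.3],
    [-75,0,0,0,0.3],
    [-90,0,0,0,0.3],
    [-90,0,0,0,0.3],
    [-90,0,0,0,0.3],
    [-90,0,0,0,0.3],
    [-90,0,0,0,0.3],
    [-90,0,0,0,0.3],
  ],
)

```text
clock: 21.25
position: [0.447, 0.2527, 0.3187]
tool_rot: [-3.141, 0.001, 1.533]
force: [1.2, -0.6, 0.0]
grip_width: 0.03
```

```bash
python3 - <<'E'
from h import *
np.set_printoptions(precision=4,suppress=True)
for n in['wrist','side','scene']:snap(n,n+'13')
snap('scene','scene14')
s=bot.observe(); print(s['clock'],s['position'],s['grip_width'],s['force'])
print('moved px',np.abs(load('scene13')[0][190:310,290:425].astype(int)-load('scene14')[0][190:310,290:425]).mean())
for f in['side13','scene13']:
    im=load(f)[0];h=cv2.cvtColor(im,cv2.COLOR_BGR2HSV)
    m=(((h[...,0]<8)|(h[...,0]>172))&(h[...,1]>150)&(h[...,2]>60)).astype(np.uint8)
    n,l,st,c=cv2.connectedComponentsWithStats(m)
    for i in range(1,n):
        if 10<st[i][4]<60: print(f,st[i],c[i])
    c=np.array([.537,.2528,.140]);P=np.array([proj(f,c+[dx,.0885*np.cos(t),.0885*np.sin(t)]) for dx in(-.008,.008) for t in np.linspace(0,6.28,90)])
    print('exp',P.min(0),P.max(0)); m=((h[...,0]>105)&(h[...,0]<130)&(h[...,1]>100)).astype(np.uint8); m[:,480:]=0
    n,l,st,cc=cv2.connectedComponentsWithStats(m); i=1+np.argmax(st[1:,4]); x,y,w,hh,_=st[i]; print(x,y,x+w,y+hh)
cv2.imwrite('pics/z14.png',cv2.resize(load('side13')[0][80:200,240:380],None,fx=4,fy=4,interpolation=cv2.INTER_CUBIC))
cv2.imwrite('pics/z15.png',cv2.resize(load('scene13')[0][190:310,290:425],None,fx=4,fy=4,interpolation=cv2.INTER_CUBIC))
E
```

```text
21.45 [0.4467 0.2528 0.3188] 0.02985787845478409 [0.5863 0.2108 0.4401]
moved px 2.8140123456790125
side13 [263 128   7   7  37] [266.1622 130.8919]
side13 [287 141   5   9  38] [289.2368 144.6316]
exp [290.8726 123.6294] [319.8851 184.7885]
293 124 316 183
scene13 [579  23  10  15  29] [583.6897  28.5862]
scene13 [ 14 195   9   8  20] [ 18.2  199.25]
scene13 [357 235   7   9  43] [360.093  238.7209]
scene13 [ 40 243  10  10  31] [ 44.2258 248.1935]
scene13 [ 95 282  11  10  23] [ 99.8696 287.8696]
scene13 [443 344   6   7  20] [445.3 346.7]
exp [321.3853 229.7661] [376.1142 285.1671]
323 230 376 287
```

View pics/z14.png

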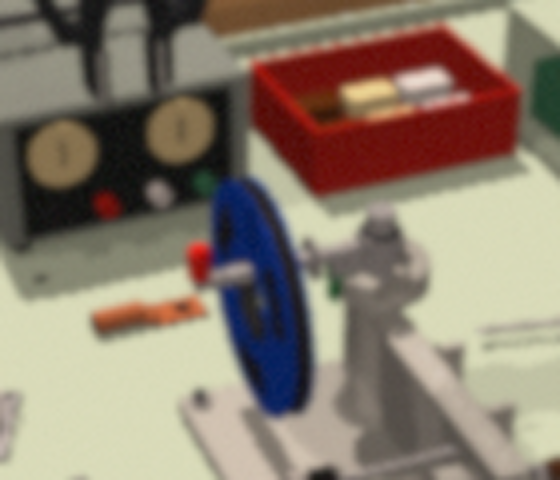

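View pics/z15.png

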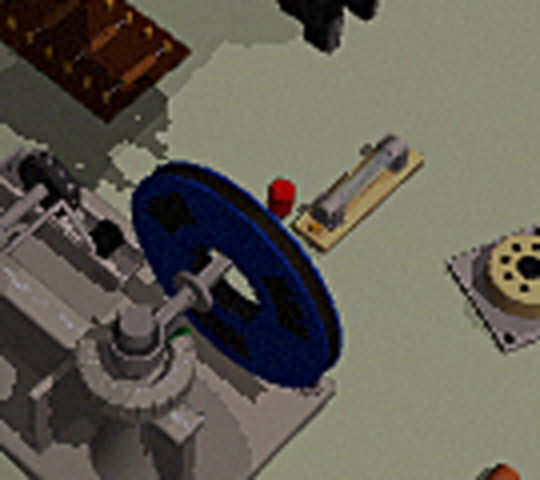

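View pics/wrist13.png

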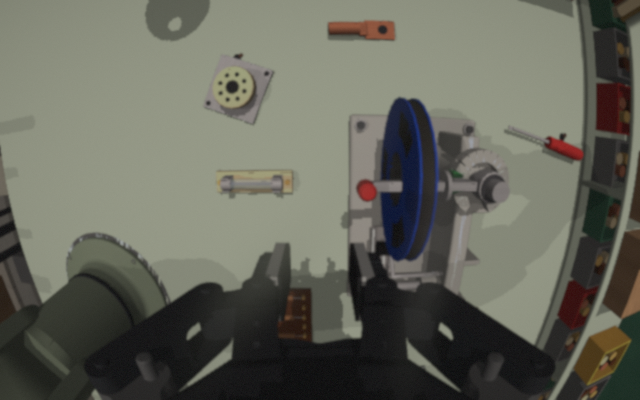

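```bash
python3 - <<'E'
from h import *
print(bot.job_done())
E
```

```text
the job is handed in; nothing more can be done
None
```

The job is handed in: the reel arm is in the green loading notch and the blue reel hangs on it, with the gripper clear of everything. No verdict was reported; the last reading before hand-in was at 21.5 s of the 72 s allowed.

**What I did**
- I pinched the red end and lifted the arm about 20 mm. I swung it about 1.35 rad to face the front, with the green cheeks symmetric about the bar, and lowered it home.
- I took the blue reel from the middle slot by its rim and passed its hole over the red end. I lowered it until the bar took its weight, then released it and backed away.

**Last checks**
- **Arm:** the red end is at about (0.491, 0.254, 0.183) m, with the same pixels before and after hanging the reel. Facing is within about 0.01 rad of the front by my estimate. One two-view height came out at 0.1837 m against the expected 0.182 m; I put that down to calibration, since the parked arm also read 0.1827 m. Neither joint value can be read directly.
- **Reel:** its outline in both fixed views matched a reel centred on the hanging length, with its centre 25 mm below the bar, to within about 3 pixels. Two pictures in a row differed only by what looks like image noise, so it appears still.
- **Other reels and parts:** nothing looked moved in the last pictures of the loose parts, or of the white and yellow reels after the blue one was lifted out. I did not measure their positions again.
- **Forces:** readings stayed around 5 N or below throughout.

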